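Slide a circuit-board carrier home in the test fixture and start the test

ROBOT

A 6-joint arm with a two-finger parallel gripper is mounted at the origin on the work surface. World frame = base frame: x ahead of the robot, y to its left, z up, the work surface at z = 0. Lengths are in m, angles in rad, forces in N, time in s.
With the tool pointing down it reaches from about 0.25 to 0.775 m from the base axis. Payload 4 kg.
Tool frame: the origin (TCP) lies at the very end of the fingers, on their centre line; the grasp point (between the pads) lies 19 mm behind it (robot.grip_point_offset is the distance from the TCP to the grasp point, in m); z points along the fingers, x is the direction in which the jaws open and shut, and the axes are right-handed (so a half turn about z gives the same grasp; the last joint's range is limited). The gripper opens to 94 mm and grips with 3 to 60 N. Pads are 16 mm wide; open, the fingers measure 119 mm over their backs; the gripper's body (75 mm by 177 mm) begins 78 mm behind the grasp point.
Start: joints at [1.033, 0.087, 1.371, -0, 1.684, -0.103], TCP at [0.232, 0.499, 0.206] pointing down, gripper open.
Joint ranges: [-3.1, 3.1], [-0.76, 2.03], [0.27, 2.55], [-1.08, 4.22], [0.17, 2.65], [-2.57, 2.57]. Speed limits (rad/s): [2.79, 2.79, 3.14, 3.14, 3.14, 3.14].

INTERFACE

Orientations are given as [roll, pitch, yaw] about the fixed x, y, z axes, in that order (R = Rz(yaw) Ry(pitch) Rx(roll)).
In Python, from bench import robot gives the robot as it stands.
- The arm moves only by the shell command python3 -m inch 'ROWS'. ROWS is text: rows parted by semicolons, each of 5 numbers parted by spaces: the shift along the tool's x, y, z in cm, then the turn about the tool's z in rad, then the closure, from 0 (fully open) to 1 (shut). In form: tx ty tz spin claw; .... A call has 1 to 20 rows; each row is the pose to reach, as a shift and turn from the pose measured when the call began, along the tool's axes at that moment; what a row does not reach only later rows make up. A row lasts 1/12 s, in which the tool goes at most 41.7 mm and 7.16 degrees, less where a joint would pass 70% of its speed; a pose out of reach is approached as far as the arm can. A call with a gripper value outside its range is refused whole. The fingers move at their own pace and stop on an object; the grip force is fixed at half the most. Time passes only in rows, so rows that repeat a pose let the fingers close. It gives the time, the measured TCP pose, the force and the opening at its end, in the units of the state.
- robot.get_obs(): the state, without advancing time (a new reading comes with each control period).
- robot.snapshot(name): name is "side" or "top" or "wrist"; returns (picture, depth): 420x560x3 uint8, blue, green, red; 420x560 float32, m along the optical axis (not along the pixel's ray), 0 where there is no reading.
- robot.camera_info(name): a dict with "K" (3x3 intrinsics, pixels), "extrinsics" (4x4, takes a point from world to camera coordinates); the wrist camera has in their place "mount" (4x4, takes a point from camera to tool coordinates, whose origin is the TCP and whose axes are the tool frame's). Camera axes: x right, y down, z forward; pixel columns grow to the right and rows downward; lengths in m; the calibration is good to about 2 mm. A picture is of the moment at which its call begins: read the wrist's pose just before it. camera_info takes no time and is no camera call.
- robot.close_job(): hands the job in, once; it reports no verdict.
The state is a dict: "time": time; "joint_positions": joint angles; "qvel": joint speeds; "joint_torque": joint torques, N m; "tool_pos": TCP position; "ee_rot": TCP orientation; "wrist_force": force on the tool from outside, world axes, zero at the start; "wrist_torque": the same for the moment, N m; "width": finger opening in m.
Only numpy, scipy, OpenCV 4.12 (cv2) and the standard library are available. Lean on these libraries where they do the work, as an engineer would, in place of code of your own. Each camera call takes 0.05 s, during which the arm holds its last target.

TASK

With a fingertip, push the circuit-board carrier along the rails of the test fixture until you feel it drop flat into its locating notches, and only then press the button on the control box all the way down and let it go. Only push the carrier: do not lift it out of its rails or tip it, and leave the other things on the bench where they are.

Things in the scene. Friction and masses are not known exactly. Their poses are not given: they have to be found in the camera images.
- fixture: Test fixture, fixed: black base plate 130 (x) x 350 (y) x 10 mm with two aluminium runners along y, tops 22 mm above the bench, x = 24 to 48 mm each side, base plate between them; side guides outside, inner faces x = +-52, tops 32 mm high. Origin: centre of underside; y along the rails, the way the carrier is pushed; z up. -y end open; a 40 mm high block ends the rails at y = 165 mm.
- carrier: Carrier, loose in the rails, 0.4 to 0.7 kg: grey plate 100 (x) x 120 (y) x 10 mm on four feet 10 mm tall, green circuit board on top (42 mm high in all). Origin: centre, at the soles of the feet; axes as the fixture's. Starts in the -y part of the rails, 2 mm clear of each guide, soles on the runners (22 mm above the bench). Slides with dry friction, about 3 to 8 N.
- notch_home (a point): Where the carrier's origin lies when seated: in the fixture's frame x = 0, y = 50, z = 14 mm. Here all four feet drop together into notches in the runners, 8 mm deep, with +-3 mm play along y; the carrier drops 8 mm, stays level, and the notch ends stop it firmly. Pushed fast, it may skip past the notches. A low probe bed, 16 to 20 mm high, lies between the runners here.
- push_face (a point): Centre of the carrier's flat upright rear (-y) face, the face to push, 60 mm behind the carrier's origin and 21 mm above its soles. It is 100 mm wide from 10 to 20 mm above the soles (plate) and 80 mm wide from 20 to 32 mm (a bar on the plate). Pushing low keeps the carrier from tipping.
- test_button_top (a point): Centre of the top of the round button (30 mm diameter) on the control box, a grey box 80 x 80 x 40 mm fixed to the bench on the left or the right of the fixture. Pressed straight down.
- test_button (a joint): Travel of the button, m: 0 up, 0.006 fully down; springs back, about 5 N fully down.
- parts_bin: Open divided bin with small parts, 90 x 90 x 40 mm, fixed on the other side of the fixture from the control box. Origin: centre of the underside. Not needed.
- flux_jar: Bystander: small jar, 44 mm diameter, 45 mm tall, beside the fixture (+x side). Origin: centre of the underside.
- solder_spool: Bystander: steel spool, 50 mm diameter, 40 mm tall, standing beside the fixture (+x side). Origin: centre of the underside.
- pliers: Bystander: pliers lying beside the fixture on the robot's side, about 145 mm long along its own y, 14 mm high. Origin: on the bench near the middle of the handles.
- mug: Bystander: white mug, 76 mm diameter, 85 mm tall. Origin: centre of the underside.
- meter: Bystander: hand meter lying flat, 80 x 150 x 35 mm. Origin: centre of the underside.
- chip_tray: Bystander: flat black tray 70 x 100 x 14 mm. Origin: centre of the underside.
Not all that is in view belongs to the job. What is shaped like the carrier but pink is not meant. What is shaped like the part that bears test_button_top but yellow is not meant.

How it is judged:
By the outcome, as a careful person would: the job done as asked, in the order asked, and still so for the second after the job is handed in, with the robot touching nothing.
It also fails if it takes over 48 s, if anything falls off the work surface, if the arm or the gripper's body presses on something with over 40 N, if the wrist force passes 120 N, or if a joint passes its speed limit or range.

## Working session

There is one attempt and no reset: what is moved stays moved. The work goes in short steps, Python scripts to look and compute and a shell command to move; the robot and the scene stay as the last step left them, time stands still between calls to the robot, and variables do not carry over. Pictures are saved under pics/ and viewed, and the job is handed in when it is done.

```bash
ls; mkdir -p pics
python3 - <<'E'
from bench import robot
import cv2, numpy as np
o=robot.get_obs();print({k:np.round(v,3).tolist() for k,v in o.items()})
for n in ["top","side"]:
    p,d=robot.snapshot(n); cv2.imwrite(f"pics/{n}0.png",p); np.save(f"pics/{n}0.npy",d)
    c=robot.camera_info(n);print(n,np.round(c["K"],1).tolist(),np.round(c["extrinsics"],3).tolist())
print(robot.camera_info("wrist"))
E
```

```text
pics
{'time': 0.0, 'joint_positions': [1.033, 0.088, 1.372, -0.0, 1.684, -0.103], 'qvel': [-0.001, -0.0, 0.001, 0.001, 0.003, -0.0], 'joint_torque': [-0.0, -34.017, -30.244, 0.072, 0.033, -0.0], 'tool_pos': [0.231, 0.498, 0.204], 'ee_rot': [-3.141, 0.002, 1.136], 'wrist_force': [-0.661, 0.561, -1.039], 'wrist_torque': [0.013, 0.026, 0.003], 'width': 0.094}
top [[523.9, 0.0, 286.9], [0.0, 523.9, 207.9], [0.0, 0.0, 1.0]] [[-0.009, -1.0, -0.01, -0.037], [-0.994, 0.01, -0.106, 0.564], [0.106, 0.009, -0.994, 1.223], [0.0, 0.0, 0.0, 1.0]]
side [[447.0, 0.0, 282.9], [0.0, 447.0, 209.9], [0.0, 0.0, 1.0]] [[0.998, -0.061, 0.009, -0.564], [-0.025, -0.535, -0.844, 0.048], [0.056, 0.843, -0.536, 1.189], [0.0, 0.0, 0.0, 1.0]]
{'K': array([[331.33553352,   0.        , 282.11467411],
       [  0.        , 331.33553352, 209.9027381 ],
       [  0.        ,   0.        ,   1.        ]]), 'mount': array([[ 9.99999635e-01, -3.16740973e-04,  7.93540774e-04,
        -1.22818917e-04],
       [ 7.70200050e-05,  9.58384767e-01,  2.85479655e-01,
        -8.37721115e-02],
       [-8.50940493e-04, -2.85479490e-01,  9.58384441e-01,
        -1.79487266e-01],
       [ 0.00000000e+00,  0.00000000e+00,  0.00000000e+00,
         1.00000000e+00]])}
```

View pics/top0.png

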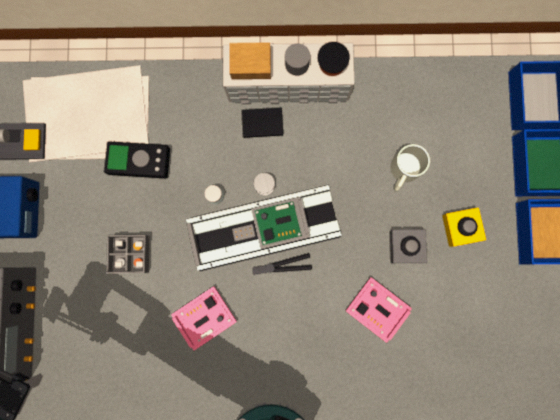

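View pics/side0.png

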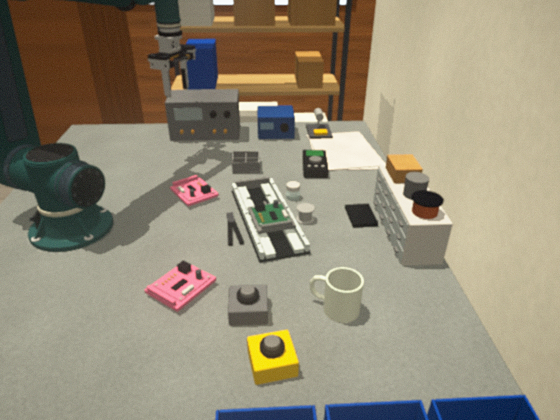

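Run:
```python
import cv2, numpy as np
p=cv2.imread("pics/top0.png")
cv2.imwrite("pics/crop1.png",cv2.resize(p[165:290,170:440],None,fx=2.9,fy=2.9,interpolation=cv2.INTER_CUBIC))
p=cv2.imread("pics/side0.png")
cv2.imwrite("pics/crop2.png",cv2.resize(p[160:340,215:355],None,fx=3.3,fy=3.3,interpolation=cv2.INTER_CUBIC))
```

```text
(no output)
```

View pics/crop1.png

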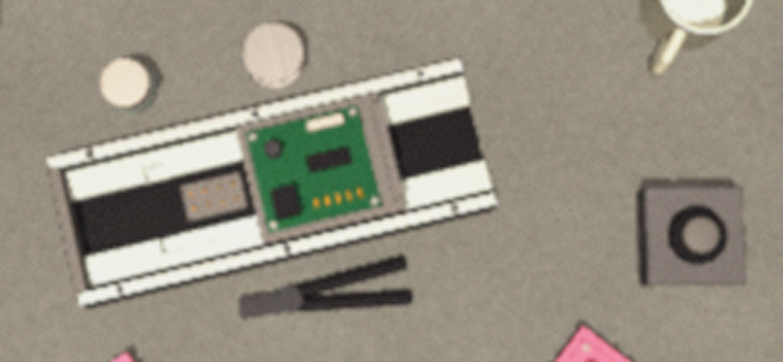

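View pics/crop2.png

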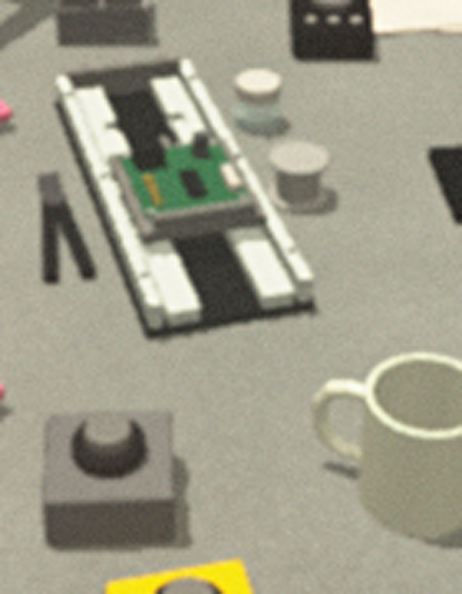

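```bash
cat > h.py <<'E'
import cv2, numpy as np
from bench import robot
def cam(n):
    c=robot.camera_info(n); return np.array(c["K"]),np.array(c["extrinsics"])
def ray(n,uv,z):
    K,E=cam(n); uv=np.atleast_2d(np.asarray(uv,float))
    d=np.c_[(uv-K[:2,2])/[K[0,0],K[1,1]],np.ones(len(uv))]@E[:3,:3]
    c=-E[:3,:3].T@E[:3,3]
    return c+d*((z-c[2])/d[:,2])[:,None]
def rect(n,m,z):
    cs,_=cv2.findContours(m.astype(np.uint8),cv2.RETR_EXTERNAL,cv2.CHAIN_APPROX_NONE)
    c=np.vstack([c[:,0] for c in cs if cv2.contourArea(c)>40])
    return cv2.minAreaRect((ray(n,c,z)[:,:2]*1000).astype(np.float32))
def roi(m,u0,v0,u1,v1):
    o=np.zeros_like(m); o[v0:v1,u0:u1]=m[v0:v1,u0:u1]; return o
E
python3 - <<'E'
from h import *
p=cv2.imread("pics/top0.png"); h=cv2.cvtColor(p,cv2.COLOR_BGR2HSV); d=np.load("pics/top0.npy")
w=roi((h[...,2]>185)&(h[...,1]<60),180,180,350,275)
# drop jar/spool by keeping lower part
w=w.astype(np.uint8); n,l,s,c=cv2.connectedComponentsWithStats(w); print(s[s[:,4]>30].tolist())
w[:205,180:280]=0
print("guides z.032",rect("top",w,.032))
g=roi((h[...,0]>50)&(h[...,0]<85)&(h[...,1]>90),240,190,310,255)
for z in (.054,.060): print("board",z,rect("top",g,z))
# button box top
K,E=cam("top")
v,u=np.mgrid[:420,:560]; X=np.stack([(u-K[0,2])/K[0,0]*d,(v-K[1,2])/K[0,0]*d,d],-1)
W=(X-E[:3,3])@E[:3,:3]; np.save("pics/W.npy",W)
for q in [(410,245),(395,235),(420,260),(296,207),(278,215),(320,205),(300,205),(197,245),(325,232),(263,185),(335,192),(230,240)]: print(q,np.round(W[q[1],q[0]],4))
b=roi((W[...,2]>.03)&(W[...,2]<.08),380,220,440,275)
print("box",rect("top",b,.04))
b=roi((W[...,2]>.047),380,220,440,275); print("button z",np.median(W[b][:,2]),W[b][:,:2].mean(0),rect("top",b,np.median(W[b][:,2])))
E
```

```text
[[0, 0, 560, 420, 231700], [254, 180, 20, 16, 262], [204, 185, 17, 17, 219], [259, 185, 71, 21, 309], [303, 192, 29, 15, 280], [202, 203, 56, 17, 247], [276, 204, 12, 6, 38], [193, 210, 61, 24, 604], [186, 216, 14, 7, 60], [310, 221, 30, 16, 293], [327, 232, 14, 6, 54], [270, 235, 56, 17, 235], [200, 239, 61, 24, 603], [212, 249, 57, 17, 235], [197, 263, 14, 7, 57]]
guides z.032 ((518.7446899414062, 15.084915161132812), (124.28069305419922, 350.47100830078125), 13.117074966430664)
board 0.054 ((526.901611328125, -20.198020935058594), (81.2478256225586, 90.76255798339844), 12.728911399841309)
board 0.06 ((526.4296264648438, -20.359817504882812), (80.84871673583984, 90.31669616699219), 12.728904724121094)
(410, 245) [ 0.4715 -0.3247  0.0661]
(395, 235) [ 0.4963 -0.2965  0.0382]
(420, 260) [ 0.4372 -0.3536  0.0364]
(296, 207) [ 0.564  -0.0638  0.0475]
(278, 215) [ 0.5456 -0.0212  0.0464]
(320, 205) [ 0.5718 -0.1222  0.0151]
(300, 205) [ 0.5674 -0.0731  0.059 ]
(197, 245) [0.4781 0.1759 0.0102]
(325, 232) [ 0.5058 -0.1327  0.0233]
(263, 185) [0.6179 0.014  0.0432]
(335, 192) [ 0.6049 -0.1601  0.0023]
(230, 240) [0.4892 0.0955 0.0153]
box ((471.39459228515625, -326.57269287109375), (81.989501953125, 77.36083984375), 89.45470428466797)
button z 0.05572489302348718 [ 0.46919008 -0.31219534] ((470.7773132324219, -325.9134216308594), (44.18468475341797, 43.962284088134766), 89.4620361328125)
```

Run:
```python
from h import *
p=cv2.imread("pics/top0.png"); W=np.load("pics/W.npy")
a=np.radians(13.0); ex=np.array([np.cos(a),np.sin(a)]); ey=np.array([-np.sin(a),np.cos(a)]); o=np.array([.5187,.0151])
F=np.stack([(W[...,:2]-o)@ex,(W[...,:2]-o)@ey,W[...,2]],-1)
sel=(np.abs(F[...,0])<.02)
for y in range(-180,180,5):
    m=sel&(F[...,1]*1000>=y)&(F[...,1]*1000<y+5); print(y,m.sum(),np.round(np.median(F[m][:,2])*1000,1) if m.any() else '',p[m].mean(0).astype(int) if m.any() else '')
k=(F[...,2]>.06)&(np.abs(F[...,0])<.06)&(np.abs(F[...,1])<.17);print(k.sum(),F[k].mean(0))
g=cv2.cvtColor(p,cv2.COLOR_BGR2GRAY)[220:275,380:440]
cv2.imwrite("pics/btn.png",cv2.resize(p[220:275,380:440],None,fx=10,fy=10,interpolation=cv2.INTER_CUBIC))
```

```text
-180 29 0.7 [105 117 124]
-175 32 9.8 [44 45 49]
-170 34 9.6 [40 39 43]
-165 33 10.9 [40 39 43]
-160 34 10.4 [40 40 44]
-155 33 11.0 [39 39 43]
-150 34 10.8 [40 39 44]
-145 33 11.8 [40 40 44]
-140 34 10.1 [40 39 44]
-135 35 11.8 [40 39 44]
-130 33 10.8 [39 39 43]
-125 36 10.8 [40 40 44]
-120 34 11.8 [40 39 44]
-115 35 11.1 [37 37 41]
-110 32 11.7 [37 38 41]
-105 22 15.4 [ 98 107 117]
-100 36 55.2 [129 140 153]
-95 40 46.0 [127 138 151]
-90 37 43.9 [130 143 154]
-85 33 44.0 [ 90 121  92]
-80 38 44.6 [ 65 110  46]
-75 36 46.1 [ 65 109  46]
-70 37 45.9 [60 96 46]
-65 34 47.0 [56 84 46]
-60 37 46.6 [56 86 46]
-55 36 46.5 [56 85 46]
-50 36 46.1 [57 88 46]
-45 35 46.4 [56 84 46]
-40 36 47.8 [56 86 46]
-35 35 46.9 [61 99 46]
-30 36 45.5 [ 67 112  47]
-25 33 46.4 [ 64 108  45]
-20 38 45.5 [57 90 44]
-15 37 46.7 [59 88 49]
-10 37 47.1 [60 87 51]
-5 35 47.1 [60 91 49]
0 34 45.2 [ 65 107  48]
5 35 45.2 [ 72 115  58]
10 36 43.1 [119 138 138]
15 24 43.2 [110 120 131]
20 33 12.2 [59 62 68]
25 36 15.1 [104 114 125]
30 35 16.4 [105 118 132]
35 35 17.0 [109 119 130]
40 32 16.9 [110 124 138]
45 36 16.6 [111 122 134]
50 34 15.9 [110 122 135]
55 35 16.0 [108 121 135]
60 32 16.9 [114 125 137]
65 36 16.2 [105 119 135]
70 33 16.7 [103 112 123]
75 32 11.8 [52 54 59]
80 33 11.5 [43 43 47]
85 33 11.8 [42 43 47]
90 35 10.9 [43 43 47]
95 35 11.2 [42 43 47]
100 33 11.8 [42 43 47]
105 36 11.9 [42 43 47]
110 32 12.0 [43 43 47]
115 35 11.4 [43 43 47]
120 32 11.7 [43 43 47]
125 35 11.6 [44 44 48]
130 35 11.7 [43 43 47]
135 36 11.6 [44 43 48]
140 31 11.9 [43 43 47]
145 37 11.2 [43 43 47]
150 31 12.3 [42 42 47]
155 34 11.6 [41 40 45]
160 44 12.4 [36 37 41]
165 64 38.0 [ 87  95 104]
170 35 41.5 [126 138 151]
175 1 40.1 [122 133 144]
114 [-0.00864648 -0.01022931  0.06456378]
```

View pics/btn.png

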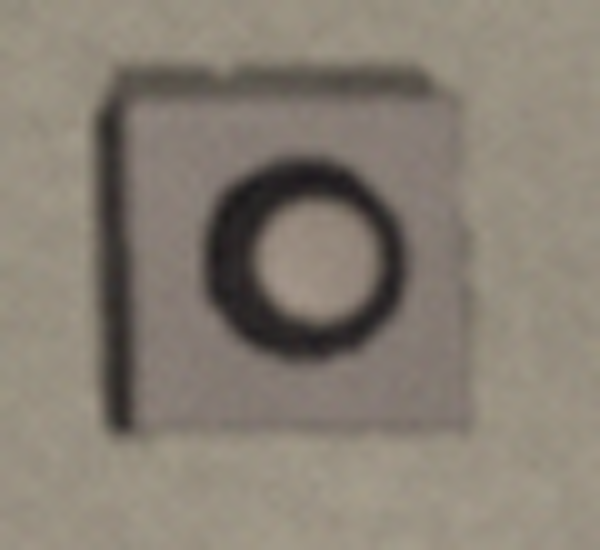

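Candidates. Carrier: the green board in the rails (278,223) is the one; the pink look-alikes at (203,317) and (379,309) are not. Control box: the grey box (409,245) is the one; the yellow one at (465,227) is not. Both choices were checked in the crops. The end block is at the fixture's image-left (world +y) end, so I push towards +y.

```bash
cat >> h.py <<'E'
from scipy.spatial.transform import Rotation as R
A=np.radians(13.0); EX=np.array([np.cos(A),np.sin(A)]); EY=np.array([-np.sin(A),np.cos(A)]); O=np.array([.5187,.0151])
def fw(x,y,z): return np.r_[O+EX*x+EY*y,z]
def delta(t,yaw=None):
    o=robot.get_obs(); r=R.from_euler('xyz',o["ee_rot"]); d=r.inv().apply(np.array(t)-o["tool_pos"])*100
    s=0
    if yaw is not None:
        s=-((yaw-o["ee_rot"][2]+np.pi)%(2*np.pi)-np.pi)
    print("t",round(float(o["time"]),2),"pos",np.round(o["tool_pos"],4),"rot",np.round(o["ee_rot"],4),"F",np.round(o["wrist_force"],2),"w",round(float(o["width"]),4),"-> rows cm",np.round(d,2),"spin",round(float(s),3))
    q=o["tool_pos"]; print("fixture frame mm",np.round((q[:2]-O)@EX*1000,1),np.round((q[:2]-O)@EY*1000,1))
E
python3 - <<'E'
from h import *
delta(fw(0,-.145,.2),A)
E
```

```text
t 0.1 pos [0.2314 0.4984 0.2044] rot [-3.1414e+00  2.0000e-03  1.1360e+00] F [-0.44  0.38  0.79] w 0.0942 -> rows cm [-43.17  55.32   0.52] spin 0.909
fixture frame mm -171.2 535.5
```

```bash
python3 -m inch '-2 2.5 0 0.1 1; -5 6.5 0 0.2 1; -7.5 9.5 0 0.3 1; -10 12.5 0 0.4 1; -12 15.5 0 0.5 1; -14.5 18.5 0 0.6 1; -17 22 0 0.7 1; -19.5 25 0 0.8 1; -22 28 0 0.909 1; -24.5 31.5 0 0.909 1; -27 34.5 0 0.909 1; -29.5 37.5 0 0.909 1; -32 41 0 0.909 1; -34.5 44 0 0.909 1; -37 47.5 0 0.909 1; -39.5 50.5 0 0.909 1; -42 53.5 0.2 0.909 1; -43.2 55.3 0.4 0.909 1; -43.2 55.3 0.4 0.909 1; -43.2 55.3 0.4 0.909 1'
python3 - <<'E'
from h import *
p,d=robot.snapshot("wrist"); cv2.imwrite("pics/w1.png",p); np.save("pics/w1.npy",d)
delta(fw(0,-.145,.1),A)
E
```

```text
time: 1.77
tool_pos: [0.5506, -0.127, 0.1998]
ee_rot: [-3.141, 0.004, 0.225]
wrist_force: [0.5, 0.4, 0.7]
width: 0.0008
t 1.82 pos [ 0.5505 -0.1259  0.2004] rot [-3.1414e+00  2.8000e-03  2.2660e-01] F [-0.04 -0.24 -0.44] w 0.0006 -> rows cm [ 0.1   0.04 10.04] spin -0.0
fixture frame mm -0.8 -144.6
```

View pics/w1.png

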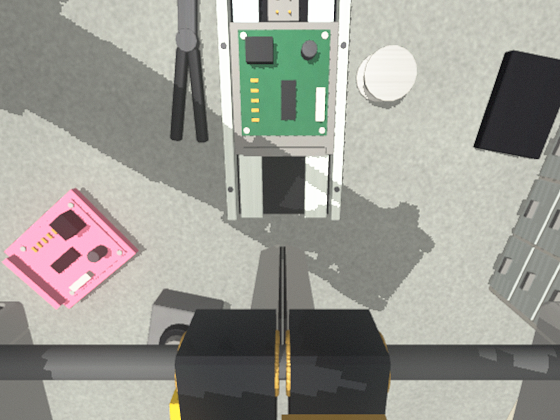

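```bash
cat >> h.py <<'E'
def wray(uv,z,pos,rot):
    c=robot.camera_info("wrist"); K=np.array(c["K"]); M=np.array(c["mount"]); r=R.from_euler('xyz',rot)
    uv=np.atleast_2d(np.asarray(uv,float)); d=np.c_[(uv-K[:2,2])/K[0,0],np.ones(len(uv))]@M[:3,:3].T
    d=r.apply(d); o=r.apply(M[:3,3])+pos
    P=o+d*((z-o[2])/d[:,2])[:,None]; return P
def ff(P): P=np.atleast_2d(P); return np.c_[(P[:,:2]-O)@EX,(P[:,:2]-O)@EY]*1000
E
python3 - <<'E'
from h import *
p=cv2.imread("pics/w1.png"); cv2.imwrite("pics/w1c.png",cv2.resize(p[120:230,215:355],None,fx=5,fy=5,interpolation=cv2.INTER_CUBIC))
pos=[.5505,-.1262,.2002]; rot=[-3.1414,.0033,.226]
for uv,z in [((233,218),.032),((335,218),.032),((222,10),.032),((345,10),.032),((218,218),.032),((228,218),.032),((341,218),.032),((285,154),.054),((285,154),.042),((231,24),.042),((283,250),.2)]: print(uv,np.round(ff(wray(uv,z,pos,rot))[0],1))
E
```

```text
(233, 218) [ -55.7 -173.9]
(335, 218) [  56.8 -173.9]
(222, 10) [-57.1  29.1]
(345, 10) [57.  28.9]
(218, 218) [ -72.3 -173.9]
(228, 218) [ -61.2 -173.9]
(341, 218) [  63.4 -173.9]
(285, 154) [   1.5 -101.1]
(285, 154) [   1.5 -102.5]
(231, 24) [-47.9  15.2]
(283, 250) [  -0.4 -139.2]
```

View pics/w1c.png

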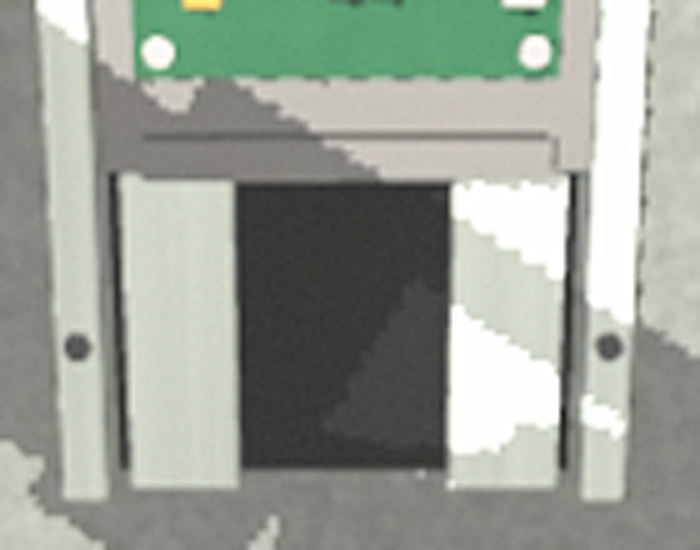

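```bash
python3 -m inch '0 0 3 0 1; 0.1 0 6 0 1; 0.1 0 9 0 1; 0.1 0 12 0 1; 0.1 0 14 0 1; 0.1 0 15.5 0 1; 0.1 0 16.5 0 1; 0.1 0 17.5 0 1; 0.1 0 17.5 0 1; 0.1 0 17.5 0 1; 0.1 0 17.5 0 1'
python3 - <<'E'
from h import *
delta(fw(0,-.120,.025),A)
E
```

```text
time: 2.73
tool_pos: [0.5519, -0.1258, 0.0268]
ee_rot: [3.141, 0.001, 0.227]
wrist_force: [0.0, 0.4, -0.0]
width: 0.0002
t 2.73 pos [ 0.5519 -0.1258  0.0268] rot [3.1406e+00 7.0000e-04 2.2700e-01] F [ 0.04  0.41 -0.03] w 0.0002 -> rows cm [-0.06 -2.47  0.18] spin 0.0
fixture frame mm 0.7 -144.7
```

Now forward along tool −y, slowly, to find contact.

```bash
python3 -m inch '0 -0.4 0.1 0 1; 0 -0.8 0.2 0 1; 0 -1.2 0.2 0 1; 0 -1.6 0.2 0 1; 0 -2.0 0.2 0 1; 0 -2.4 0.2 0 1; 0 -2.6 0.2 0 1; 0 -2.8 0.2 0 1; 0 -3.0 0.2 0 1; 0 -3.2 0.2 0 1; 0 -3.4 0.2 0 1; 0 -3.6 0.2 0 1; 0 -3.8 0.2 0 1; 0 -4.0 0.2 0 1'
python3 - <<'E'
from h import *
delta(fw(0,-.020,.025),A)
E
```

```text
time: 3.9
tool_pos: [0.543, -0.0871, 0.0248]
ee_rot: [3.14, 0.001, 0.227]
wrist_force: [1.0, -3.8, -0.8]
width: 0.0005
t 3.9 pos [ 0.543  -0.0871  0.0248] rot [3.1398e+00 6.0000e-04 2.2680e-01] F [ 1.   -3.82 -0.83] w 0.0005 -> rows cm [-0.07 -8.51 -0.03] spin -0.0
fixture frame mm 0.6 -105.1
```

```bash
python3 -m inch '0 -0.2 0 0 1; 0 -0.4 0 0 1; 0 -0.6 0 0 1; 0 -0.8 0 0 1; 0 -1.0 0 0 1; 0 -1.2 0 0 1; 0 -1.4 0 0 1; 0 -1.6 0 0 1; 0 -1.8 0 0 1; 0 -2.0 0 0 1; 0 -2.2 0 0 1; 0 -2.4 0 0 1; 0 -2.6 0 0 1; 0 -2.8 0 0 1; 0 -3.0 0 0 1; 0 -3.2 0 0 1; 0 -3.4 0 0 1; 0 -3.6 0 0 1; 0 -3.8 0 0 1; 0 -4.0 0 0 1'
python3 - <<'E'
from h import *
delta(fw(0,-.020,.025),A)
p,d=robot.snapshot("wrist"); cv2.imwrite("pics/w2.png",p); np.save("pics/w2.npy",d)
E
```

```text
time: 5.57
tool_pos: [0.534, -0.048, 0.0248]
ee_rot: [3.14, 0.001, 0.227]
wrist_force: [1.2, -3.5, -0.6]
width: 0.0005
t 5.57 pos [ 0.534  -0.048   0.0248] rot [3.1397e+00 5.0000e-04 2.2670e-01] F [ 1.17 -3.45 -0.55] w 0.0005 -> rows cm [-0.07 -4.49 -0.03] spin -0.0
fixture frame mm 0.7 -64.9
```

View pics/w2.png

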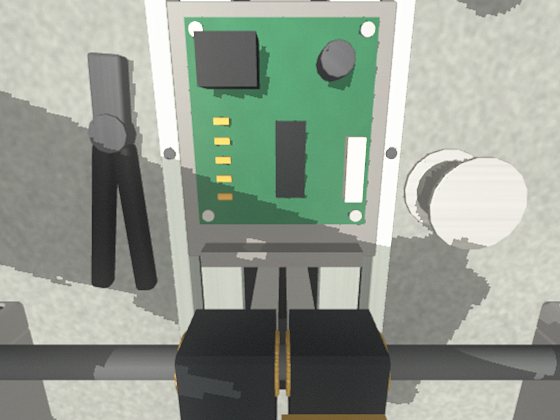

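The carrier is travelling straight, with its bar at row 255 and the fingers centred on it. I'll keep going, slower.

```bash
python3 -m inch '0 -0.15 0 0 1; 0 -0.3 0 0 1; 0 -0.45 0 0 1; 0 -0.6 0 0 1; 0 -0.75 0 0 1; 0 -0.9 0 0 1; 0 -1.05 0 0 1; 0 -1.2 0 0 1; 0 -1.35 0 0 1; 0 -1.5 0 0 1; 0 -1.65 0 0 1; 0 -1.8 0 0 1; 0 -1.95 0 0 1; 0 -2.1 0 0 1; 0 -2.25 0 0 1; 0 -2.4 0 0 1; 0 -2.55 0 0 1; 0 -2.7 0 0 1; 0 -2.85 0 0 1; 0 -3.0 0 0 1'
python3 -m inch '0 -0.12 0 0 1; 0 -0.24 0 0 1; 0 -0.36 0 0 1; 0 -0.48 0 0 1; 0 -0.6 0 0 1; 0 -0.72 0 0 1'
python3 - <<'E'
from h import *
delta(fw(0,-.020,.025),A)
E
```

```text
time: 7.28
tool_pos: [0.5271, -0.0183, 0.0248]
ee_rot: [3.14, 0.0, 0.227]
wrist_force: [1.4, -3.3, -0.3]
width: 0.0006
time: 7.78
tool_pos: [0.5255, -0.0112, 0.0248]
ee_rot: [3.14, 0.0, 0.227]
wrist_force: [0.7, -3.6, -0.3]
width: 0.0003
t 7.78 pos [ 0.5255 -0.0112  0.0248] rot [3.1401e+00 4.0000e-04 2.2680e-01] F [ 0.66 -3.61 -0.25] w 0.0003 -> rows cm [-0.07 -0.71 -0.02] spin -0.0
fixture frame mm 0.7 -27.1
```

```bash
python3 -m inch '0 -0.1 0 0 1; 0 -0.2 0 0 1; 0 -0.3 0 0 1; 0 -0.4 0 0 1'; python3 -m inch '0 -0.1 0 0 1; 0 -0.2 0 0 1'
python3 - <<'E'
from h import *
delta(fw(0,-.020,.025),A)
p,d=robot.snapshot("wrist"); cv2.imwrite("pics/w3.png",p)
p,d=robot.snapshot("side"); cv2.imwrite("pics/s3.png",cv2.resize(p[160:280,215:335],None,fx=5,fy=5,interpolation=cv2.INTER_CUBIC))
E
```

```text
time: 8.12
tool_pos: [0.5244, -0.0071, 0.0246]
ee_rot: [3.14, 0.001, 0.227]
wrist_force: [0.2, -3.5, 0.5]
width: 0.0004
time: 8.28
tool_pos: [0.5239, -0.0051, 0.0246]
ee_rot: [3.14, 0.001, 0.227]
wrist_force: [-0.9, -3.0, 0.5]
width: 0.0003
t 8.28 pos [ 0.5239 -0.0051  0.0246] rot [3.1401e+00 9.0000e-04 2.2700e-01] F [-0.88 -3.03  0.48] w 0.0003 -> rows cm [-0.05 -0.09 -0.04] spin 0.0
fixture frame mm 0.5 -20.9
```

View pics/w3.png

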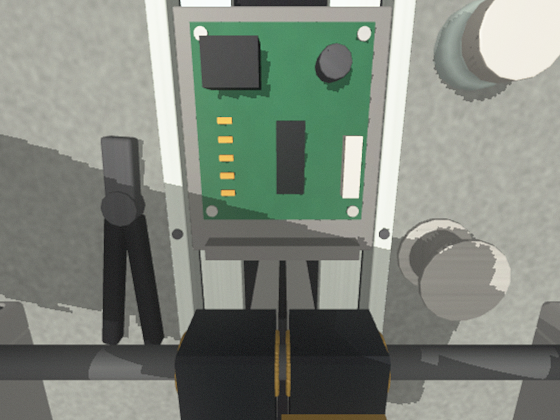

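The board looks smaller than in the last wrist view (157 px along its rear edge, was 170), so it seems to have dropped. I'll confirm by feel.

```bash
for i in 1 ; do python3 -m inch '0 -0.1 0 0 1; 0 -0.2 0 0 1; 0 -0.2 0 0 1'; done
python3 -m inch '0 -0.1 0 0 1; 0 -0.2 0 0 1; 0 -0.2 0 0 1'
```

```text
time: 8.63
tool_pos: [0.5234, -0.0027, 0.0246]
ee_rot: [3.141, 0.001, 0.227]
wrist_force: [0.6, -2.6, -0.5]
width: 0.0001
time: 8.88
tool_pos: [0.5234, -0.0027, 0.0247]
ee_rot: [3.137, 0.001, 0.227]
wrist_force: [1.8, -7.2, -1.2]
width: 0.0004
```

View pics/s3.png

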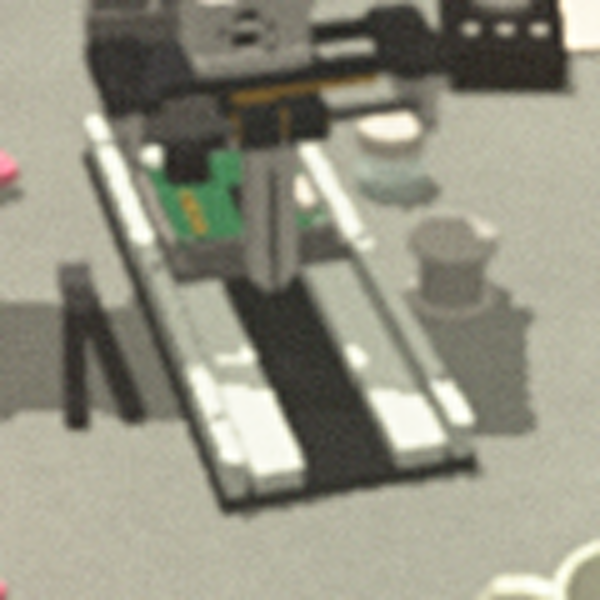

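```bash
python3 -m inch '0 -0.2 0 0 1; 0 -0.4 0 0 1; 0 -0.4 0 0 1'; python3 -m inch '0 0.3 0 0 1; 0 1 0 0 1; 0 2 0 0 1; 0 3 0 0 1; 0 3 0 0 1; 0 3 -2 0 1; 0 3 -5 0 1; 0 3 -8 0 1; 0 3 -12 0 1; 0 3 -15 0 1; 0 3 -15 0 1; 0 3 -15 0 1'
python3 - <<'E'
from h import *
delta([.4705,-.326,.15],A)
o=robot.get_obs()
p,d=robot.snapshot("wrist"); cv2.imwrite("pics/w4.png",p)
c=robot.camera_info("wrist");K=np.array(c["K"]);M=np.array(c["mount"]);v,u=np.mgrid[:420,:560]
X=np.stack([(u-K[0,2])/K[0,0]*d,(v-K[1,2])/K[0,0]*d,d],-1)@M[:3,:3].T+M[:3,3]
W=R.from_euler('xyz',o["ee_rot"]).apply(X.reshape(-1,3)).reshape(X.shape)+o["tool_pos"]
F=np.stack([(W[...,:2]-O)@EX,(W[...,:2]-O)@EY,W[...,2]],-1)*1000
h=cv2.cvtColor(p,cv2.COLOR_BGR2HSV); g=(h[...,0]>50)&(h[...,0]<85)&(h[...,1]>90)&(np.abs(F[...,0])<55)&(d>0)
for y in range(-20,110,10):
    m=g&(F[...,1]>=y)&(F[...,1]<y+10)
    if m.sum()>20:print(y,m.sum(),np.round(np.median(F[m][:,2]),1),[np.round(np.median(F[m&(s*F[...,0]>25)][:,2]),1) for s in(-1,1)])
m=(np.abs(F[...,0])<30)&(np.abs(F[...,1]+5)<15)&(F[...,2]>40);print("bar y",np.percentile(F[m][:,1],[2,50,98]),np.median(F[m][:,2]))
print(np.percentile(F[g],[1,99],axis=0))
np.save("pics/F4.npy",F)
E
```

```text
time: 9.13
tool_pos: [0.5234, -0.0027, 0.025]
ee_rot: [3.128, 0.0, 0.227]
wrist_force: [2.0, -11.9, -0.9]
width: 0.0007
time: 10.13
tool_pos: [0.5312, -0.03, 0.178]
ee_rot: [3.127, -0.005, 0.227]
wrist_force: [0.5, -1.0, -0.7]
width: 0.0006
t 10.13 pos [ 0.5312 -0.03    0.178 ] rot [ 3.1268 -0.0047  0.2272] F [ 0.55 -1.01 -0.74] w 0.0006 -> rows cm [-12.59  27.43   3.14] spin 0.0
fixture frame mm 2.0 -46.7
10 774 36.1 [np.float64(36.0), np.float64(36.1)]
20 740 36.2 [np.float64(36.1), np.float64(36.2)]
30 641 36.1 [np.float64(36.2), np.float64(36.2)]
40 656 36.0 [np.float64(36.1), np.float64(36.2)]
50 759 36.1 [np.float64(36.2), np.float64(36.1)]
60 1026 36.2 [np.float64(36.2), np.float64(36.1)]
70 955 36.2 [np.float64(36.3), np.float64(36.3)]
80 631 36.1 [np.float64(36.1), np.float64(36.1)]
90 718 36.2 [np.float64(36.2), np.float64(36.2)]
100 388 36.1 [np.float64(36.2), np.float64(36.0)]
bar y [-19.60132072 -12.0642211   -4.95445284] 295.08590193068295
[[-40.52549483  11.64163083  34.41372656]
 [ 41.20372946 103.06439263  38.00761963]]
```

View pics/w4.png

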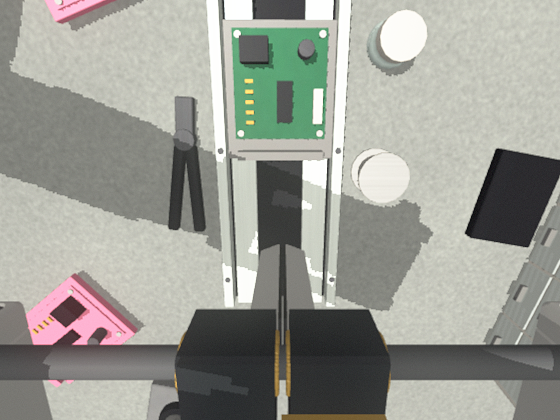

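Seated: the carrier stopped dead with 12 N on it, and the board is level at 36 mm everywhere. The board, spool, jar and pliers look undisturbed. Next is the button.

```bash
python3 -m inch '-2 2 0 0 1; -4 4 0 0 1; -6 6 0 0 1; -9 8 0 0 1; -12 10 0 0 1; -12.6 12 0 0 1; -12.6 13.5 0 0 1; -12.6 13.5 0 0 1; -12.6 13.5 0 0 1'
python3 - <<'E'
from h import *
o=robot.get_obs()
p,d=robot.snapshot("wrist"); cv2.imwrite("pics/w5.png",p)
c=robot.camera_info("wrist");K=np.array(c["K"]);M=np.array(c["mount"]);v,u=np.mgrid[:420,:560]
X=np.stack([(u-K[0,2])/K[0,0]*d,(v-K[1,2])/K[0,0]*d,d],-1)@M[:3,:3].T+M[:3,3]
W=R.from_euler('xyz',o["ee_rot"]).apply(X.reshape(-1,3)).reshape(X.shape)+o["tool_pos"]
np.save("pics/W5.npy",W)
m=(np.hypot(W[...,0]-.4705,W[...,1]+.326)<.03)&(W[...,2]<.09)&(d>0)
print(np.histogram(W[m][:,2]*1000,bins=range(36,76,2)))
zt=np.percentile(W[m][:,2],99); t=m&(W[...,2]>zt-.004); print("top",zt,np.median(W[t][:,2]),W[t].mean(0),np.ptp(W[t],axis=0))
delta([.4705,-.326,.1],A)
E
```

```text
time: 10.93
tool_pos: [0.4374, -0.1894, 0.1755]
ee_rot: [3.132, 0.002, 0.226]
wrist_force: [0.2, -0.5, -0.9]
width: 0.0004
(array([ 0,  0,  0,  0,  0,  0,  0,  0,  0,  2,  3,  2, 21, 18,  0,  0,  0,
        0,  0]), array([36, 38, 40, 42, 44, 46, 48, 50, 52, 54, 56, 58, 60, 62, 64, 66, 68,
       70, 72, 74]))
top 0.06284786499384766 0.06178595123397049 [ 0.46880585 -0.32555507  0.06174749] [0.00612204 0.02226699 0.00385764]
t 10.98 pos [ 0.4376 -0.1889  0.1759] rot [3.1311e+00 1.2000e-03 2.2740e-01] F [0.11 0.01 0.24] w 0.0002 -> rows cm [ 0.13 14.02  7.73] spin 0.0
fixture frame mm -124.9 -180.5
```

View pics/w5.png

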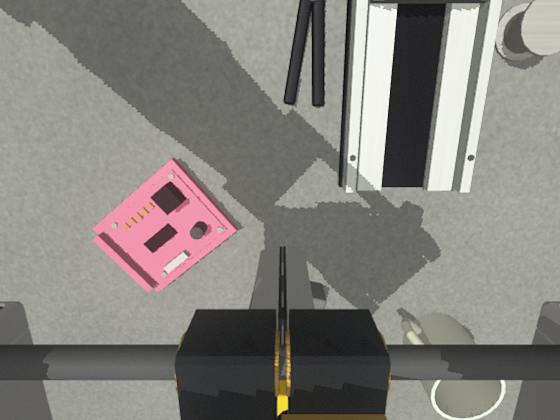

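Run:
```python
from h import *
p=cv2.imread("pics/side0.png"); cv2.imwrite("pics/btns.png",cv2.resize(p[275:330,220:275],None,fx=10,fy=10,interpolation=cv2.INTER_CUBIC))
g=cv2.cvtColor(cv2.imread("pics/top0.png"),cv2.COLOR_BGR2GRAY)
r=np.zeros_like(g,bool); r[238:256,402:421]=1
m=((g>105)&r).astype(np.uint8); n,l,s,c=cv2.connectedComponentsWithStats(m); print(s.tolist(),c)
i=l[246,412]; uv=c[i]; print(uv)
for z in(.056,.06,.062,.066): print(z,np.round(ray("top",uv,z),4))
```

```text
[[0, 0, 560, 420, 235060], [417, 238, 4, 4, 10], [406, 240, 12, 12, 108], [416, 250, 5, 6, 16], [402, 253, 3, 3, 6]] [[279.4209053  209.47800136]
 [419.         239.        ]
 [411.25925926 245.64814815]
 [418.75       253.4375    ]
 [402.66666667 254.33333333]]
[411.25925926 245.64814815]
0.056 [[ 0.4703 -0.3298  0.056 ]]
0.06 [[ 0.4702 -0.3289  0.06  ]]
0.062 [[ 0.4702 -0.3285  0.062 ]]
0.066 [[ 0.47   -0.3275  0.066 ]]
```

View pics/btns.png

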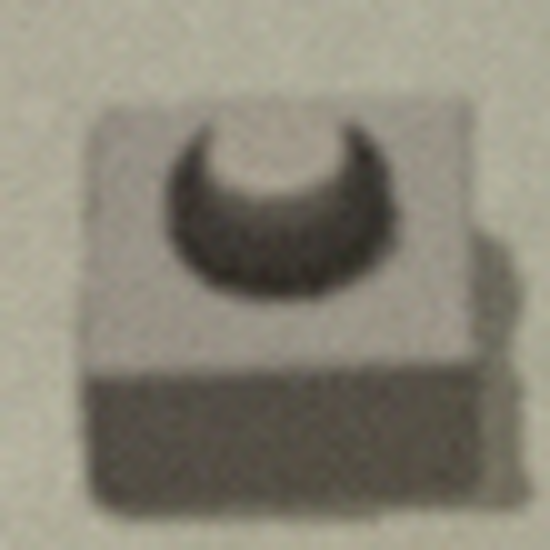

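```bash
python3 -m inch '0 3 0 0 1; 0 6 0 0 1; 0 9 1 0 1; 0.1 12 3 0 1; 0.1 14.2 5 0 1; 0.1 14.2 7 0 1; 0.1 14.2 8 0 1; 0.1 14.2 8.6 0 1; 0.1 14.2 8.6 0 1; 0.1 14.2 8.6 0 1'
python3 - <<'E'
from h import *
delta([.470,-.328,.062],A)
p,d=robot.snapshot("side"); cv2.imwrite("pics/s6.png",cv2.resize(p[200:340,180:320],None,fx=4,fy=4,interpolation=cv2.INTER_CUBIC))
E
```

```text
time: 11.82
tool_pos: [0.4713, -0.327, 0.092]
ee_rot: [3.131, 0.001, 0.229]
wrist_force: [0.7, 0.1, 0.4]
width: 0.0003
t 11.82 pos [ 0.4713 -0.327   0.092 ] rot [3.1308e+00 7.0000e-04 2.2910e-01] F [0.73 0.11 0.42] w 0.0003 -> rows cm [-0.15  0.04  3.  ] spin 0.002
fixture frame mm -123.1 -322.6
```

View pics/s6.png

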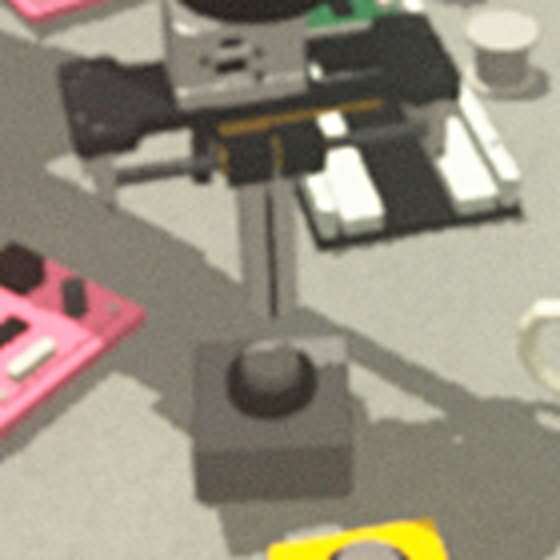

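The fingertips at (270,315) sit above the grey box's button at (272,365). Descending slowly.

```bash
python3 -m inch '-0.1 0.05 0.5 0 1; -0.1 0.05 1 0 1; -0.1 0.05 1.5 0 1; -0.1 0.05 2 0 1; -0.1 0.05 2.3 0 1; -0.1 0.05 2.5 0 1; -0.1 0.05 2.5 0 1'
python3 -m inch '0 0 0.15 0 1; 0 0 0.3 0 1; 0 0 0.3 0 1'; python3 -m inch '0 0 0.15 0 1; 0 0 0.3 0 1; 0 0 0.3 0 1'
```

```text
time: 12.45
tool_pos: [0.4704, -0.3282, 0.0669]
ee_rot: [3.131, 0.001, 0.229]
wrist_force: [-0.4, -0.2, 0.1]
width: 0.0003
time: 12.7
tool_pos: [0.4702, -0.3281, 0.0636]
ee_rot: [3.131, 0.001, 0.229]
wrist_force: [0.1, -0.5, 0.6]
width: 0.0006
time: 12.95
tool_pos: [0.4705, -0.3284, 0.0608]
ee_rot: [3.13, 0.0, 0.229]
wrist_force: [0.1, -0.4, 1.9]
width: 0.0007
```

```bash
python3 -m inch '0 0 0.1 0 1; 0 0 0.2 0 1; 0 0 0.2 0 1'; python3 -m inch '0 0 0.1 0 1; 0 0 0.2 0 1; 0 0 0.2 0 1';python3 -m inch '0 0 0.1 0 1; 0 0 0.2 0 1; 0 0 0.2 0 1'
```

```text
time: 13.2
tool_pos: [0.4705, -0.3284, 0.0591]
ee_rot: [3.13, 0.0, 0.229]
wrist_force: [-0.1, 0.3, 3.0]
width: 0.0001
time: 13.45
tool_pos: [0.4705, -0.3284, 0.0572]
ee_rot: [3.13, 0.0, 0.229]
wrist_force: [-1.2, 1.8, 3.6]
width: 0.0004
time: 13.7
tool_pos: [0.4706, -0.3285, 0.0562]
ee_rot: [3.13, 0.0, 0.229]
wrist_force: [-1.9, 2.2, 7.6]
width: 0.0004
```

```bash
python3 -m inch '0 0 0.15 0 1; 0 0 0.3 0 1; 0 0 0.3 0 1; 0 0 0.3 0 1'; python3 -m inch '0 0 0 0 1; 0 0 -0.5 0 1; 0 0 -1 0 1; 0 0 -1.5 0 1; 0 0 -3 0 1; 0 0 -5 0 1; 0 0 -8 0 1; 0 3 -11 0 1; 0 0 -13 0 1; -6 0 -13 0 1; -8 0 -13 0 1; -8 0 -13 0 1'
python3 - <<'E'
from h import *
p,d=robot.snapshot("top"); cv2.imwrite("pics/top7.png",p)
K,E=cam("top"); v,u=np.mgrid[:420,:560]; X=np.stack([(u-K[0,2])/K[0,0]*d,(v-K[1,2])/K[0,0]*d,d],-1)
W=(X-E[:3,3])@E[:3,:3]; y=(W[...,:2]-O)@EY*1000; x=(W[...,:2]-O)@EX*1000
h=cv2.cvtColor(p,cv2.COLOR_BGR2HSV); g=(h[...,0]>50)&(h[...,0]<85)&(h[...,1]>90)&(np.abs(x)<50)&(np.abs(y)<170)
print("board",g.sum(),np.median(W[g][:,2]),y[g].min(),y[g].max())
t=(np.hypot(W[...,0]-.47,W[...,1]+.328)<.012);print("button z",np.median(W[t][:,2]),t.sum())
delta([.4,-.328,.2],A)
E
```

```text
time: 14.03
tool_pos: [0.4706, -0.3285, 0.0561]
ee_rot: [3.129, -0.0, 0.229]
wrist_force: [-5.2, 4.2, 14.2]
width: 0.0007
time: 15.03
tool_pos: [0.3881, -0.346, 0.1861]
ee_rot: [3.129, 0.003, 0.225]
wrist_force: [0.1, -0.4, 0.1]
width: 0.0003
board 930 0.03746782246063967 12.749251237783335 104.15302038368851
button z 0.32547013531255714 199
t 15.08 pos [ 0.3904 -0.3455  0.1859] rot [3.1291e+00 2.0000e-04 2.2550e-01] F [0.27 0.52 0.94] w 0.0004 -> rows cm [ 1.33 -1.48 -1.43] spin -0.001
fixture frame mm -206.2 -322.5
```

View pics/top7.png

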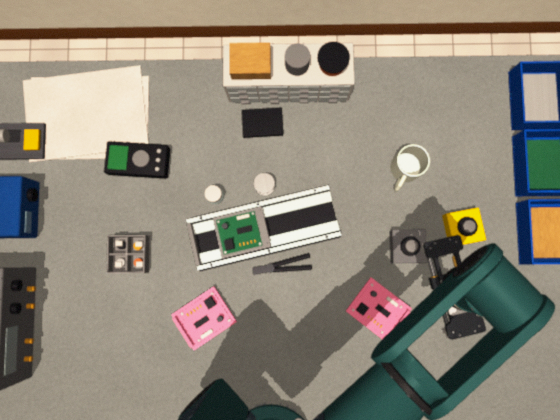

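The carrier is seated at (238,233). Jar, spool, pliers, mug, meter and tray are at their original pixels, and the arm is clear. Handing in.

Run:
```python
from bench import robot
print(robot.close_job())
```

```text
the job is handed in; nothing more can be done
None
```

The carrier is seated in its notches, and the grey control box's button was then pressed fully down and released. I handed the job in at about 15 s of the 48 s allowed; no verdict is reported.

- **Carrier:** I pushed it low with the closed fingertips, about 85 mm at 24 mm/s or less, with a steady 3–4 N. It then stopped dead: the fingertips did not move as the push rose to 12 N. The wrist camera showed the board level at 36 mm, about 10 mm lower than before. The stated drop is 8 mm, but the earlier height was a rough reading. The carrier's origin measured about y = 52 mm in the fixture's frame, within the ±3 mm play. A last overhead check, after the button press, put the board in the same place at 37 mm.
- **Button:** The fingertips met it at a height of about 62 mm and it bottomed out at 56 mm. The downward force rose to 14 N with no further travel, so it went all the way down before I let go.
- **Other things:** In the last overhead picture the jar, spool, pliers, mug, meter and tray were where they started, and the robot was touching nothing.
- **Check that failed:** My overhead height reading of the released button hit the gripper instead, so I did not measure that it sprang back. The fingers had moved well clear of it.

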